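Dock the carrier board and swing its latch over

TASK

With fingertip pushes only, slide the blue carrier board, with the module lying on it, along its rails until it drops into the locating notches. Then push the latch's red knob round until the latch bar lies all the way across the back of the board. Do not lift the board or the module or take the knob between the fingers, and leave the other things on the bench where they are.

Things in the scene. Friction and masses are not known exactly. Their poses are not given: they have to be found in the camera images.
- fixture: Slide fixture fixed to the bench: base plate 325 x 180 x 8 mm (local x -155 to +170, y -78 to +102), two steel rails along x, 24 mm high, 44 mm apart, side guides at y = +-57 to +-65 mm, 38 mm high; the -x end is open, a 44 mm high end stop crosses x = +155 to +165. Origin at bench height, midway between the rails. The board is pushed along +x (roughly to the robot's right).
- seat (a point): Where the board's origin lies once dropped: x = +45 mm, z = 18 mm in the fixture's frame. There four rail notches, 22 mm long and 6 mm deep, take the board's feet all at once (play 3 mm each way). Yellow marks on the side guides stand level with it. The rails run on 35 mm beyond: a board shoved faster than about 0.1 m/s may jump the notches.
- board: Loose blue board, 150 (x) x 110 (y) x 14 mm, on four feet 8 mm high, about 0.35 kg. Origin under its centre at the feet's soles; axes as the fixture's. Push on the plain end at x = -75 mm, 8 to 22 mm above the origin. The origin rides 24 mm above the bench, 18 mm once dropped, and starts 40 to 100 mm short of the notches. Sliding takes 2 to 9 N; once dropped it goes no further.
- module: Loose electronic module with notched aluminium cover, 89 x 61 x 20 mm, 0.16 kg, lying between low (5 mm) black corners on the board, its centre 20 mm ahead (+x) of the board's centre. Origin at the centre of its underside.
- latch_knob (a point): Middle of the upright red knob (16 mm diameter, 24 mm high, from 48 to 72 mm above the bench) on the latch bar, 65 mm from the bar's pivot, which is an upright post at x = 0, y = +85 mm in the fixture's frame. The bar is 90 x 14 x 6 mm, its underside 42.5 mm above the bench: it passes 2.5 mm over a dropped board but strikes one that still rides on the rails.
- latch (a joint): Angle of the latch bar (rad). At 0 it points from its pivot along the fixture's -x, beside the rails; growing values turn it counter-clockwise seen from above, bringing the knob in over the board behind the module; at 1.57 it points along the fixture's -y, across the board's rear, and meets its stop. Stays where it is left; about 0.5 N at the knob moves it. Starts between -0.4 and 0.1.
- tape: Bystander: roll of black tape, 62 mm across, 19 mm high, origin under its centre.
- spare_module: Bystander: a second module of the same kind, 89 x 61 x 20 mm, lying on the bench, origin under its centre.
- flux_pot: Bystander: black rubber pot, 62 mm across, 42 mm high, origin under its centre.
- spool: Bystander: grey solder spool, 63 mm across, 70 mm high, origin under its centre.

How it is judged:
On the way, in this order (a step that is already met when the one before it is completed fails the run):
1. the board has dropped into the notches, with the latch still open (x of board in the frame of fixture between 0.037 and 0.053 m and horizontal distance between board and fixture below 0.055 m and z of board in the frame of fixture between 0.0155 and 0.0205 m and angle between board's own z axis and vertical below 0.025 rad and value of joint latch below 0.6 rad), for 0.2 s.
2. the latch bar lies across the dropped board (x of board in the frame of fixture between 0.037 and 0.053 m and horizontal distance between board and fixture below 0.055 m and z of board in the frame of fixture between 0.0155 and 0.0205 m and angle between board's own z axis and vertical below 0.025 rad and value of joint latch above 1.4 rad), for 0.2 s.
At the end, for the whole second after the job is handed in: The board lies level in the notches (origin within 8 mm of the notch position along the rails, no more than 20.5 mm above the bench), the latch stands at more than 1.4 rad across it, the module still lies in its place between the black corners of the board, and all is at rest (all of step 2 and horizontal distance between module and board between 0.012 and 0.028 m and z of module in the frame of board below 0.026 m and linear speed of each of board, module below 0.02 m/s); the robot touches nothing.
It fails at once if the board is lifted off its rails (z of board in the frame of fixture above 0.036 m).
It fails at once if the module is lifted or knocked out of its place on the board (z of module in the frame of board above 0.034 m or horizontal distance between module and board above 0.04 m).
It fails at once if the knob is taken between the fingers (distance between the grasp point and latch_knob below 0.013 m).
It fails at once if another thing on the bench (tape, spare module, pot, spool) is moved more than 20 mm (distance of any of tape, spare_module, flux_pot, spool from where it was at the start of the episode above 0.02 m).
It also fails if it takes over 48 s, if anything falls off the work surface, if the arm or the gripper's body presses on something with over 40 N, if the wrist force passes 120 N, or if a joint passes its speed limit or range.

ROBOT

A 7-joint arm with a two-finger parallel gripper is mounted at the origin on a cart in front of the work surface, level with it; the furniture and walls round the work are solid. World frame = base frame: x ahead of the robot, y to its left, z up, the work surface at z = 0. Lengths are in m, angles in rad, forces in N, time in s.
With the tool pointing down it reaches from about 0.4 to 0.85 m from the base axis. Payload 4.5 kg.
Tool frame: the origin (TCP) lies midway between the tips of the shut fingers; the grasp point (between the pads) lies 19 mm behind it; z points along the fingers, y is the line along which they close (so a half turn about z gives the same grasp; the last joint's range is limited). The gripper opens to 88 mm and grips with 3 to 60 N. Pads are 18 mm wide; open, the fingers measure 123 mm over their backs; the gripper's body (75 mm by 187 mm) begins 45 mm behind the grasp point.
Start: joints at [-1.105, 0.689, -0.195, 1.565, 0.157, 0.902, -0.215], TCP at [0.262, 0.568, 0.239] pointing down, gripper open.
Joint ranges: [-3.01, 3.01], [-0.46, 2.08], [-1.47, 1.51], [0.13, 2.56], [-1, 4.14], [0.04, 2.09], [-2.66, 2.66]. Speed limits (rad/s): [2.57, 2.57, 3.14, 3.14, 3.14, 3.14, 3.14].

INTERFACE

Orientations are given as a unit quaternion [x, y, z, w].
In Python, from plant import r gives the robot as it stands. The module is installed in compiled form; this text tells all that it offers.
- The arm moves only by the tool step_arm, never from a script. Its argument "series" is a list of rows, each a list of 7 numbers: the shift along the world's x, y, z in mm, then the turn, a rotation vector about the world's x, y, z in rad, then the closure, from 0 (fully open) to 1 (shut). A call has 1 to 20 rows; each row shifts and turns the commanded pose from where the row before left it; what a row does not reach is not made up. A row lasts 1/10 s, in which the tool goes at most 50 mm and 8.59 degrees, less where a joint would pass 70% of its speed; a pose out of reach is approached as far as the arm can. A call is refused whole if a number of a shift passes 50 or a number of a turn 0.15, either way. A call with a gripper value outside its range is refused whole. The fingers move at their own pace and stop on an object; "force" is the grip in N (left out, the last holds). Time passes only in rows, so rows that do not move let the fingers close. It gives the time, the measured TCP pose, the force, the opening and the grip force at its end, in the units of the state.
- r.get_state(): the state, without advancing time (a new reading comes with each control period).
- r.snapshot(name): name is "scene" or "top" or "wrist"; returns (picture, depth): 480x640x3 uint8, blue, green, red; 480x640 float32, m along the optical axis (not along the pixel's ray), 0 where there is no reading.
- r.get_calibration(name): a dict with "intrinsics" (3x3 intrinsics, pixels), "pose" (4x4, takes a point from camera to world coordinates). Camera axes: x right, y up, looking along -z (the intrinsics and any distortion apply to the point x, -y, -z); pixel columns grow to the right and rows downward; lengths in m; the calibration is good to about 2 mm. A picture is of the moment at which its call begins: read the wrist's pose just before it. get_calibration takes no time and is no camera call; for the wrist camera it gives the pose at the moment of the call.
- r.finish_job(): hands the job in; it is judged then, once.
The state is a dict: "clock": time; "q": joint angles; "qd": joint speeds; "joint_torque": joint torques, N m; "tool_pos": TCP position; "eef_rot": TCP orientation; "contact_force": force on the tool from outside, world axes, zero at the start; "moment": the same for the moment, N m; "opening": opening from 0.0 (shut) to 1.0 (fully open); "finger_force": force on a finger pad.
Only numpy, scipy, OpenCV 4.12 (cv2) and the standard library are available. Lean on these libraries where they do the work, as an engineer would, in place of code of your own. Each camera call takes 0.05 s, during which the arm holds its last target. There are 200 camera calls.

## Working session

There is one attempt and no reset: what is moved stays moved. The work goes in short steps, Python scripts to look and compute and a tool call to move; the robot and the scene stay as the last step left them, time stands still between calls to the robot, and variables do not carry over. Pictures are saved under pics/ and viewed, at most 10 in all, crops included, and the job is handed in when it is done.

Besides the shell and the picture viewer there is one more tool, called after ">>>" as name([rows], argument=value, ...), one row to a line, values as JSON. step_arm: Moves the arm, as the interface text tells. Its arguments: {"type":"object","properties":{"series":{"type":"array"},"force":{"type":"number"}},"required":["series"]}

```bash
mkdir -p pics; cat > h.py <<'E'
import numpy as np,cv2
from plant import r
def shot(n):
    c=r.get_calibration(n);p,d=r.snapshot(n);return p,d,np.array(c["intrinsics"]),np.array(c["pose"])
def ray(uv,K,T,z):
    uv=np.atleast_2d(np.array(uv,float))
    d=np.c_[(uv[:,0]-K[0,2])/K[0,0],-(uv[:,1]-K[1,2])/K[1,1],-np.ones(len(uv))]@T[:3,:3].T
    o=T[:3,3];return o+d*((z-o[2])/d[:,2])[:,None]
E
python3 - <<'E'
from h import *
p,d,K,T=shot("top");cv2.imwrite("pics/top.png",p);np.save("top.npy",d);print(K,T)
p,d,K,T=shot("scene");cv2.imwrite("pics/scene.png",p);print(T);s=r.get_state();print(s["clock"],s["tool_pos"],s["eef_rot"],s["opening"])
E
```

```text
[[554.89632841   0.         322.30500856]
 [  0.         554.89632841 241.47056114]
 [  0.           0.           1.        ]] [[ 0.01716775  0.99279838 -0.1185607   0.47481631]
 [-0.99951646  0.02011551  0.02371099  0.09696302]
 [ 0.02592514  0.1180963   0.99266366  1.05297611]
 [ 0.          0.          0.          1.        ]]
[[ 8.63399462e-01  3.24129213e-01 -3.86628533e-01  1.99491681e-01]
 [-5.04520915e-01  5.54498692e-01 -6.61808014e-01 -5.90541283e-01]
 [-1.26295212e-04  7.66466864e-01  6.42283839e-01  7.26718506e-01]
 [ 0.00000000e+00  0.00000000e+00  0.00000000e+00  1.00000000e+00]]
0.1 [0.2613592  0.56711899 0.23801252] [ 2.14165167e-01  9.76797134e-01 -7.92092088e-04 -1.16690664e-04] 1.0022356176322602
```

View pics/top.png

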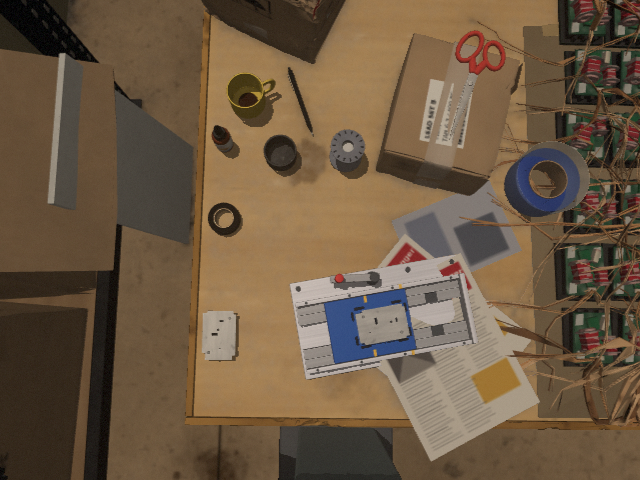

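View pics/scene.png

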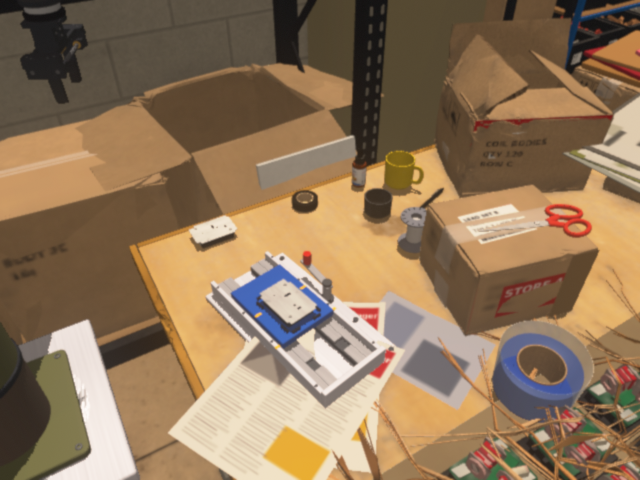

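```bash
python3 - <<'E'
from h import *
c=r.get_calibration("top");K=np.array(c["intrinsics"]);T=np.array(c["pose"])
p=cv2.imread("pics/top.png");h=cv2.cvtColor(p,cv2.COLOR_BGR2HSV)
roi=np.zeros(p.shape[:2],np.uint8);roi[245:385,285:480]=255
def comps(lo,hi,m=4):
    M=cv2.inRange(h,lo,hi)&roi;n,l,s,cc=cv2.connectedComponentsWithStats(M)
    return M,[(s[i,4],cc[i]) for i in range(1,n) if s[i,4]>=m]
M,b=comps((100,120,40),(125,255,255),50);print(b)
n=np.argwhere(M)[:,::-1].astype(np.float32);w=ray(n,K,T,.046)
(ce,sz,a)=cv2.minAreaRect((w[:,:2]*1000).astype(np.float32));print("board",ce,sz,a)
_,y=comps((18,120,90),(35,255,255),4)
for s,c in y: print("yellow",s,c,ray(c,K,T,.038))
_,y=comps((0,150,80),(8,255,255),10)
for s,c in y: print("red",s,c,ray(c,K,T,.072))
cv2.imwrite("pics/crop.png",cv2.resize(p[240:390,280:485],None,fx=3.9,fy=3.9,interpolation=cv2.INTER_CUBIC))
E
```

```text
[(np.int32(2971), array([361.10804443, 326.52642208]))]
board (444.7417297363281, -14.682586669921875) (108.86791229248047, 148.2523193359375) 11.05720043182373
yellow 13 [399.84615385 286.23076923] [[ 0.51636456 -0.07075437  0.038     ]]
yellow 13 [364.76923077 298.61538462] [[ 0.49266292 -0.00654644  0.038     ]]
yellow 13 [374.69230769 352.76923077] [[ 0.39578313 -0.02527537  0.038     ]]
yellow 12 [412.75 352.25] [[ 0.39774824 -0.09423728  0.038     ]]
yellow 83 [476.03614458 378.26506024] [[ 0.35334033 -0.20873262  0.038     ]]
red 181 [400.28176796 255.01657459] [[ 0.57048781 -0.06588202  0.072     ]]
red 103 [416.00970874 256.60194175] [[ 0.56820124 -0.0940335   0.072     ]]
red 135 [450.02962963 269.35555556] [[ 0.54658524 -0.15483343  0.072     ]]
red 60 [338.73333333 277.98333333] [[0.52755327 0.04335796 0.072     ]]
red 24 [467.75       284.20833333] [[ 0.52075709 -0.18624421  0.072     ]]
```

View pics/crop.png

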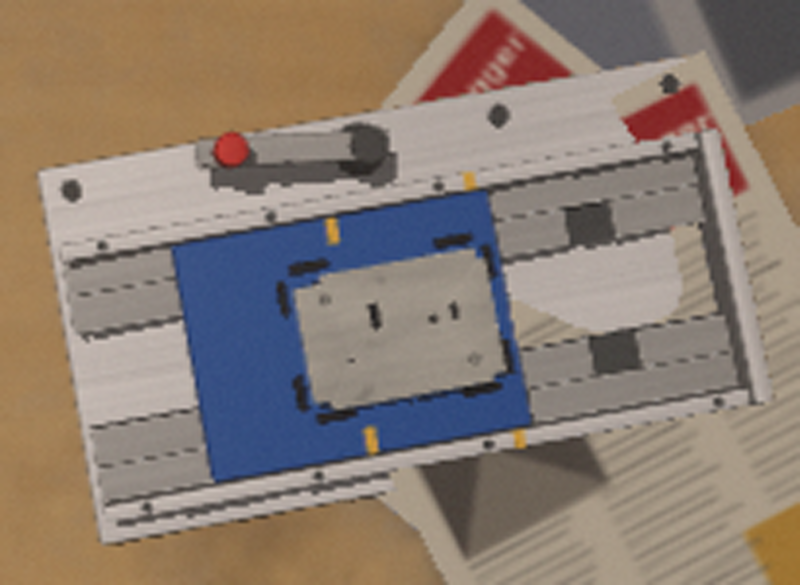

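The top view shows the board's left end at crop x≈175–215. The knob is at full-image pixel (339,278). The guide marks are at (400,286) and (413,352), and the other two yellow marks belong to the board. From these, the board is about 69 mm short of the notches.

>>> step_arm([
  [13.4,-39.4,0,0,0,-0.079,1],
  [13.4,-39.4,0,0,0,-0.079,1],
  [13.4,-39.4,0,0,0,-0.079,1],
  [13.4,-39.4,0,0,0,-0.079,1],
  [13.4,-39.4,0,0,0,-0.079,1],
  [13.4,-39.4,0,0,0,-0.079,1],
  [13.4,-39.4,0,0,0,-0.079,1],
  [13.4,-39.4,0,0,0,-0.079,1],
  [13.4,-39.4,0,0,0,-0.079,1],
  [13.4,-39.4,0,0,0,-0.079,1],
  [13.4,-39.4,0,0,0,-0.079,1],
  [13.4,-39.4,0,0,0,-0.079,1],
  [0,0,0,0,0,0,1],
  [0,0,0,0,0,0,1],
  [0,0,0,0,0,0,1],
])

```text
clock: 1.6
tool_pos: [0.4219, 0.0962, 0.2386]
eef_rot: [0.635, 0.772, 0.0, -0.0]
contact_force: [-0.9, -0.3, -0.0]
opening: 0.006
finger_force: 0.0
```

```bash
cat >> h.py <<'E'
yd=np.array([.981,.194]);xd=np.array([.194,-.981]);O=np.array([.4484,-.0384])
def fx(p): v=np.array(p[:2])-O;return (np.array([v@xd,v@yd])*1000).round(1)
E
python3 - <<'E'
from h import *
c=r.get_calibration("top");K=np.array(c["intrinsics"]);T=np.array(c["pose"]);d=np.load("top.npy")
for u in range(366,384,3):
  for v in range(272,286,4):
    q=T[:3,3]+(ray((u,v),K,T,0)[0]-T[:3,3])*(d[v,u]/T[2,3])*1.0
    x=np.array([(u-K[0,2])/K[0,0],-(v-K[1,2])/K[1,1],-1])*d[v,u];q=T[:3,:3]@x+T[:3,3];print(u,v,fx(q),round(q[2],3),end=";")
s=r.get_state();print(s["clock"],s["tool_pos"],s["eef_rot"],s["opening"],fx(s["tool_pos"]),s["contact_force"])
E
```

```text
366 272 [-8.1 98.2] 0.009;366 276 [-13.8  89.4] 0.047;366 280 [-15.3  82.2] 0.049;366 284 [-12.4  76. ] 0.01;369 272 [-2.9 97.1] 0.012;369 276 [-8.9 88.3] 0.051;369 280 [-10.1  81.2] 0.05;369 284 [-7.4 74.9] 0.015;372 272 [ 2.6 96. ] 0.013;372 276 [-3.9 87.2] 0.054;372 280 [-5.3 80.1] 0.055;372 284 [-2.  73.9] 0.016;375 272 [ 2.4 93.2] 0.057;375 276 [ 1.6 86.3] 0.053;375 280 [-0.1 79.1] 0.056;375 284 [ 4.5 73. ] 0.008;378 272 [14.2 94.2] 0.01;378 276 [ 6.7 85.3] 0.055;378 280 [ 6.1 78.4] 0.049;378 284 [10. 72.] 0.009;381 272 [19.7 93.2] 0.01;381 276 [18.6 85.8] 0.008;381 280 [16.8 78.4] 0.011;381 284 [15.9 71.1] 0.007;1.6 [0.42192303 0.0961858  0.2386231 ] [ 6.35433664e-01  7.72155335e-01  1.48083808e-04 -4.18591572e-04] 0.005509075637298791 [-1.372e+02  1.000e-01] [-0.90632161 -0.26827125 -0.02473453]
```

>>> step_arm([
  [0,0,-40,0,0,0,1],
  [0,0,-40,0,0,0,1],
  [0,0,-40,0,0,0,1],
  [0,0,-40,0,0,0,1],
  [0,0,-30,0,0,0,1],
  [0,0,-14,0,0,0,1],
  [0,0,0,0,0,0,1],
  [1.55,-7.85,0,0,0,0,1],
  [1.55,-7.85,0,0,0,0,1],
  [0.78,-3.92,0,0,0,0,1],
  [0.78,-3.92,0,0,0,0,1],
  [0.78,-3.92,0,0,0,0,1],
  [0.78,-3.92,0,0,0,0,1],
  [0.78,-3.92,0,0,0,0,1],
])

```text
clock: 3.0
tool_pos: [0.4357, 0.0622, 0.0405]
eef_rot: [0.636, 0.772, -0.004, -0.004]
contact_force: [-0.5, 4.7, 3.0]
opening: -0.002
finger_force: 2.3
```

>>> step_arm([
  [0.78,-3.92,0,0,0,0,1],
  [0.78,-3.92,0,0,0,0,1],
  [0.78,-3.92,0,0,0,0,1],
  [0.78,-3.92,0,0,0,0,1],
  [0.78,-3.92,0,0,0,0,1],
  [0.78,-3.92,0,0,0,0,1],
  [0.78,-3.92,0,0,0,0,1],
  [0,0,0,0,0,0,1],
])

```text
clock: 3.8
tool_pos: [0.4409, 0.0322, 0.0402]
eef_rot: [0.637, 0.771, -0.005, -0.003]
contact_force: [-0.0, 1.2, 0.5]
opening: 0.003
finger_force: 0.5
```

```bash
cat >> h.py <<'E'
def board(name,z=.046):
    p,d,K,T=shot("top");cv2.imwrite(f"pics/{name}.png",p);h=cv2.cvtColor(p,cv2.COLOR_BGR2HSV)
    M=cv2.inRange(h,(100,120,40),(125,255,255));M[:250]=0;M[390:]=0;M[:,:285]=0;M[:,480:]=0
    w=ray(np.argwhere(M)[:,::-1],K,T,z)
    c,s,a=cv2.minAreaRect((w[:,:2]*1000).astype(np.float32));f=np.array([fx(x) for x in w])
    y=cv2.inRange(h,(18,120,90),(35,255,255));n,l,st,cc=cv2.connectedComponentsWithStats(y)
    print("board",fx(np.array(c)/1000),s,a,"x-range",np.percentile(f[:,0],[.5,99.5]))
    print("marks",[tuple(fx(ray(cc[i],K,T,z)[0])) for i in range(1,n) if 5<st[i,4]<30 and 285<cc[i][0]<480 and cc[i][1]>250])
    R=cv2.inRange(h,(0,150,80),(8,255,255));n,l,st,cc=cv2.connectedComponentsWithStats(R)
    print("red",[(st[i,4],tuple(fx(ray(cc[i],K,T,.072)[0]))) for i in range(1,n) if st[i,4]>10 and 285<cc[i][0]<480 and cc[i][1]>250])
    s=r.get_state();print(s["clock"],fx(s["tool_pos"]),s["tool_pos"],s["contact_force"])
    return p,d,K,T
E
python3 -c "
from h import *
board('t2')"
```

```text
board [16.1 41.3] (27.56760597229004, 145.0211639404297) 10.401638984680176 x-range [18.5425 88.03  ]
marks [(np.float64(43.6), np.float64(60.3)), (np.float64(15.0), np.float64(52.2)), (np.float64(-49.4), np.float64(52.2))]
red [(np.int32(185), (np.float64(50.7), np.float64(114.7))), (np.int32(102), (np.float64(77.5), np.float64(106.6))), (np.int32(130), (np.float64(133.6), np.float64(73.9))), (np.int32(21), (np.float64(158.9), np.float64(42.0)))]
3.85 [-70.7   6.3] [0.44091353 0.03214    0.04015252] [-0.4967798   1.03063227  0.59090553]
```

>>> step_arm([
  [-0.8,3.9,0,0,0,0,1],
  [-2.5,-0.5,-3,0,0,0,1],
  [-2.5,-0.5,-3,0,0,0,1],
  [0,0,0,0,0,0,1],
])

```text
clock: 4.25
tool_pos: [0.4367, 0.036, 0.0357]
eef_rot: [0.636, 0.771, -0.007, -0.005]
contact_force: [0.7, -0.9, 1.2]
opening: 0.006
finger_force: 0.0
```

>>> step_arm([
  [0,0,-3,0,0,0,1],
  [0.58,-2.94,0,0,0,0,1],
  [0.58,-2.94,0,0,0,0,1],
  [0.5,-2.94,0,0,0,0,1],
  [0.5,-2.94,0,0,0,0,1],
  [0.5,-2.94,0,0,0,0,1],
  [0.5,-2.94,0,0,0,0,1],
  [0.5,-2.94,0,0,0,0,1],
  [0.5,-2.94,0,0,0,0,1],
  [0.5,-2.94,0,0,0,0,1],
])

```text
clock: 5.25
tool_pos: [0.4417, 0.0098, 0.0338]
eef_rot: [0.636, 0.771, -0.006, -0.005]
contact_force: [-0.8, 1.6, -0.7]
opening: 0.008
finger_force: 0.9
```

```bash
python3 -c "
from h import *
board('t3')"
```

```text
board [37.6 47.6] (26.329132080078125, 148.0572052001953) 5.244410037994385 x-range [-35.524 110.043]
marks [(np.float64(43.7), np.float64(60.5)), (np.float64(36.7), np.float64(50.2)), (np.float64(-26.5), np.float64(49.5))]
red [(np.int32(189), (np.float64(50.7), np.float64(114.6))), (np.int32(104), (np.float64(77.6), np.float64(106.6))), (np.int32(127), (np.float64(134.0), np.float64(74.0))), (np.int32(24), (np.float64(159.0), np.float64(42.3)))]
5.3 [-47.8   2.7] [0.44178694 0.00906462 0.03382854] [-0.77334448  1.10410632 -1.19777549]
```

>>> step_arm([
  [0.4,-2,0,0,0,0,1],
  [0.4,-2,0,0,0,0,1],
  [0.4,-2,0,0,0,0,1],
  [0.4,-2,0,0,0,0,1],
  [0,0,0,0,0,0,1],
])

```text
clock: 5.8
tool_pos: [0.4434, 0.0017, 0.0339]
eef_rot: [0.637, 0.771, -0.006, -0.005]
contact_force: [0.3, 2.0, 0.9]
opening: 0.005
finger_force: 0.8
```

```bash
python3 -c "
from h import *
board('t4',.040)"
```

```text
board [45.9 46.9] (29.753772735595703, 148.65431213378906) 4.5818681716918945 x-range [-27.856 118.   ]
marks [(np.float64(44.8), np.float64(60.5)), (np.float64(-16.6), np.float64(48.1))]
red [(np.int32(182), (np.float64(50.6), np.float64(114.6))), (np.int32(102), (np.float64(77.8), np.float64(106.6))), (np.int32(117), (np.float64(133.6), np.float64(74.0))), (np.int32(21), (np.float64(159.0), np.float64(41.9)))]
5.85 [-40.3   2.9] [0.44341244 0.00173643 0.03387838] [0.64609934 1.34574832 0.83197372]
```

>>> step_arm([
  [0.3,-1.5,0,0,0,0,1],
  [0.3,-1.5,0,0,0,0,1],
  [0,0,0,0,0,0,1],
])

```text
clock: 6.15
tool_pos: [0.444, -0.001, 0.0339]
eef_rot: [0.636, 0.771, -0.006, -0.005]
contact_force: [-0.4, 3.1, 1.9]
opening: 0.005
finger_force: 1.5
```

```bash
python3 -c "
from h import *
p,d,K,T=board('t5',.040)
def at(f,z):
    w=np.r_[O+f[0]/1e3*xd+f[1]/1e3*yd,z,1];c=np.linalg.inv(T)@w
    u=int(K[0,0]*c[0]/-c[2]+K[0,2]);v=int(-K[1,1]*c[1]/-c[2]+K[1,2])
    D=d[v-1:v+2,u-1:u+2];q=np.array([(u-K[0,2])/K[0,0],-(v-K[1,2])/K[1,1],-1])*np.median(D);q=T[:3,:3]@q+T[:3,3];return (u,v),fx(q),q[2].round(4)
for f in [(110,40),(110,0),(110,-40),(0,-40),(-10,-40),(65,0),(61,61)]: print(f,at(f,.04))
cv2.imwrite('pics/c5.png',cv2.resize(p[240:390,280:485],None,fx=3.9,fy=3.9,interpolation=cv2.INTER_CUBIC))
"
```

```text
board [49.5 46.4] (29.973485946655273, 148.68600463867188) 4.5369439125061035 x-range [-24.278 120.9  ]
marks [(np.float64(44.8), np.float64(60.9)), (np.float64(-13.7), np.float64(48.3))]
red [(np.int32(184), (np.float64(50.8), np.float64(114.8))), (np.int32(101), (np.float64(77.6), np.float64(106.5))), (np.int32(115), (np.float64(133.0), np.float64(73.6))), (np.int32(17), (np.float64(-68.1), np.float64(96.7))), (np.int32(24), (np.float64(159.1), np.float64(42.1)))]
6.2 [-37.6   2.9] [ 0.44396611 -0.00095492  0.03383589] [-1.07451863  2.93531049  1.91172511]
(110, 40) ((436, 290), array([108.6,  41.9]), np.float64(0.0401))
(110, 0) ((441, 312), array([-50.7,  35.6]), np.float64(0.7242))
(110, -40) ((445, 334), array([-54.5,  24. ]), np.float64(0.7395))
(0, -40) ((386, 345), array([-89.4,  24.7]), np.float64(0.7479))
(-10, -40) ((380, 346), array([-92.6,  24.7]), np.float64(0.7467))
(65, 0) ((417, 317), array([-66. ,  35.5]), np.float64(0.7283))
(61, 61) ((408, 284), array([60.4, 61.8]), np.float64(0.0383))
```

View pics/c5.png

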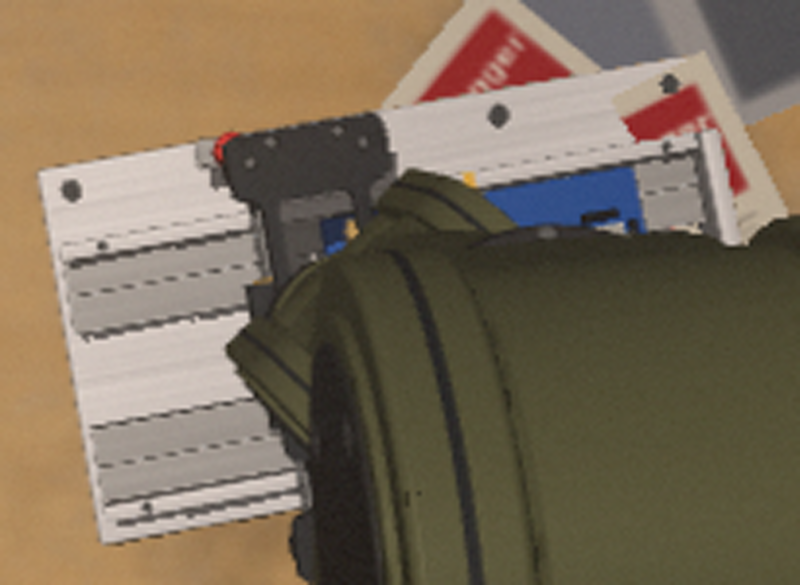

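Depth gives the board's top at 0.040 m and its front edge is at x≈121 mm, so it has dropped. The image shows the gripper hiding most of the board. I'll retreat, move to the far side of the knob and check again.

>>> step_arm([
  [-1.9,9.8,0,0,0,0,1],
  [-1.9,9.8,0,0,0,0,1],
  [-1.9,9.8,0,0,0,0,1],
  [0,0,30,0,0,0,1],
  [0,0,30,0,0,0,1],
  [0,0,26,0,0,0,1],
  [27,5,0,0,0,0,1],
  [27,5,0,0,0,0,1],
  [27,5,0,0,0,0,1],
  [27,5,0,0,0,0,1],
  [27,5,0,0,0,0,1],
  [0,0,0,0,0,0,1],
  [0,0,0,0,0,0,1],
])

```text
clock: 7.5
tool_pos: [0.5723, 0.0537, 0.1192]
eef_rot: [0.636, 0.771, -0.007, -0.005]
contact_force: [-0.9, -0.1, -1.4]
opening: 0.005
finger_force: 0.0
```

```bash
python3 -c "
from h import *
p,d,K,T=board('t6',.040)
cv2.imwrite('pics/c6.png',cv2.resize(p[240:390,280:485],None,fx=3.9,fy=3.9,interpolation=cv2.INTER_CUBIC))
"
```

```text
board [ 8. -0.] (108.10025024414062, 71.48339080810547) 11.080757141113281 x-range [-27.4  41.5]
marks [(np.float64(44.3), np.float64(-60.5))]
red [(np.int32(54), (np.float64(-65.3), np.float64(93.1)))]
7.55 [-66.1 138.7] [0.57166301 0.05340097 0.11928769] [-0.64435439 -0.16364078 -0.39497383]
```

View pics/c6.png

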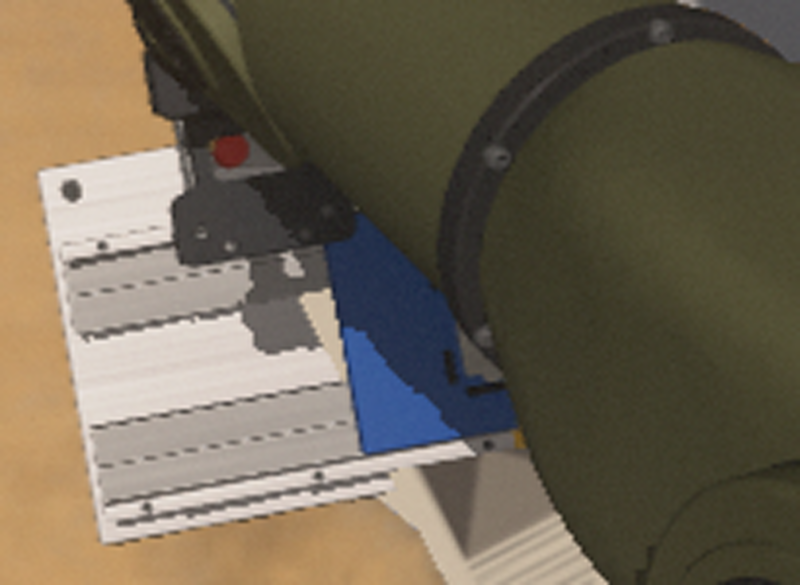

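Rear edge is straight and sits at x≈-28 mm, with the knob still at crop (231,150). I'll check the rear height with depth.

```bash
python3 -c "
from h import *
p,d,K,T=shot('top')
h=cv2.cvtColor(p,cv2.COLOR_BGR2HSV);M=cv2.inRange(h,(100,120,40),(125,255,255));M[:250]=0;M[390:]=0;M[:,:285]=0;M[:,440:]=0
M=cv2.erode(M,np.ones((3,3)));uv=np.argwhere(M)[:,::-1];D=d[M>0]
q=np.c_[(uv[:,0]-K[0,2])/K[0,0],-(uv[:,1]-K[1,2])/K[1,1],-np.ones(len(uv))]*D[:,None];q=q@T[:3,:3].T+T[:3,3]
f=np.array([fx(x) for x in q])
for a,b in [(-30,-10),(-10,10),(10,45)]:
  for c,e in [(-60,-20),(-20,20),(20,60)]:
    m=(f[:,0]>a)&(f[:,0]<b)&(f[:,1]>c)&(f[:,1]<e);print(a,c,m.sum(),np.median(q[m,2]).round(4) if m.any() else '')
"
```

```text
-30 -60 158 0.0408
-30 -20 130 0.041
-30 20 68 0.0407
-10 -60 156 0.0406
-10 -20 189 0.0408
-10 20 105 0.0406
10 -60 109 0.0404
10 -20 104 0.0404
10 20 1 0.0422
```

Board is level at 40–41 mm top, which means dropped. Next I'll descend beside the knob.

>>> step_arm([
  [0,0,-30,0,0,0,1],
  [0,0,-30,0,0,0,1],
  [0,0,-5,0,0,0,1],
  [0,0,0,0,0,0,1],
])

```text
clock: 8.0
tool_pos: [0.5718, 0.0532, 0.0544]
eef_rot: [0.636, 0.771, -0.007, -0.006]
contact_force: [0.5, 0.8, 0.3]
opening: 0.006
finger_force: 0.0
```

>>> step_arm([
  [-8.9,-1.4,1,0,0,0,1],
  [-8.9,-1.4,0,0,0,0,1],
  [-8.9,-1.4,0,0,0,0,1],
  [-8.6,-2.7,0,0,0,0,1],
  [-8.7,-2.8,0,0,0,0,1],
  [-6.8,-4.4,0,0,0,0,1],
  [-6.8,-4.4,0,0,0,0,1],
  [0,0,0,0,0,0,1],
])

```text
clock: 8.8
tool_pos: [0.514, 0.0334, 0.0557]
eef_rot: [0.637, 0.771, -0.008, -0.005]
contact_force: [-0.4, -0.2, -0.6]
opening: 0.004
finger_force: 0.0
```

```bash
python3 -c "
from h import *
p,d,K,T=board('t7',.040)
cv2.imwrite('pics/c7.png',cv2.resize(p[240:390,280:485],None,fx=3.9,fy=3.9,interpolation=cv2.INTER_CUBIC))
p=shot('scene')[0];cv2.imwrite('pics/s7.png',cv2.resize(p[180:420,180:420],None,fx=2.4,fy=2.4))
"
```

```text
board [ -6.2 -34.8] (38.1683349609375, 43.0688362121582) 10.658095359802246 x-range [-27.335  13.935]
marks []
red [(np.int32(61), (np.float64(81.1), np.float64(108.9))), (np.int32(45), (np.float64(143.5), np.float64(77.6)))]
8.85 [-58.1  79.2] [0.51479653 0.03392609 0.05567765] [-0.30078749 -0.54821983  0.02533085]
```

View pics/s7.png

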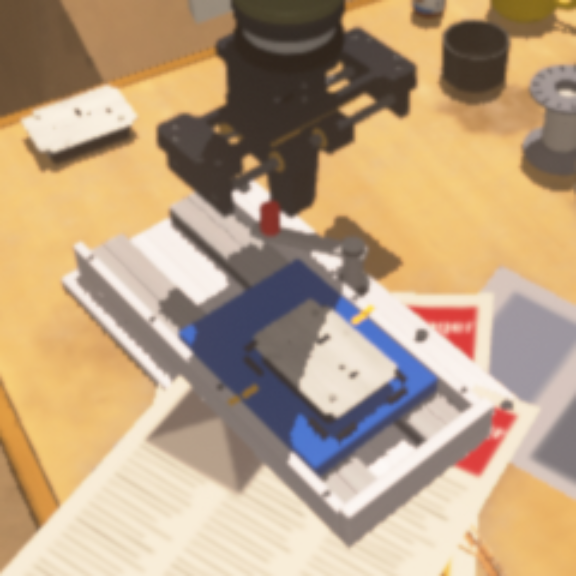

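The scene view shows the finger behind the knob at crop (270,218), and the bar has swung in. Continuing this push, then I'll re-engage from the -x side.

>>> step_arm([
  [-5.5,-5.7,0,0,0,0,1],
  [-5.5,-5.7,0,0,0,0,1],
  [-3.9,-7.4,0,0,0,0,1],
  [-3.9,-7.4,0,0,0,0,1],
  [0,0,0,0,0,0,1],
  [0,12.5,0,0,0,0,1],
  [-2,12.5,0,0,0,0,1],
  [-10,-2,0,0,0,0,1],
  [-10,-2,0,0,0,0,1],
  [-10,-2,0,0,0,0,1],
  [0,0,0,0,0,0,1],
])

```text
clock: 10.0
tool_pos: [0.4631, 0.0292, 0.0558]
eef_rot: [0.635, 0.772, -0.007, -0.006]
contact_force: [0.6, -0.4, -0.5]
opening: 0.005
finger_force: 0.0
```

```bash
python3 -c "
from h import *
p,d,K,T=board('t8',.040)
p=shot('scene')[0];cv2.imwrite('pics/s8.png',cv2.resize(p[180:420,180:420],None,fx=2.4,fy=2.4))
"
```

```text
board [89.9 48.6] (76.82693481445312, 28.053958892822266) 81.90707397460938 x-range [ 52.498  121.0765]
marks [(np.float64(45.5), np.float64(57.9))]
red [(np.int32(186), (np.float64(50.8), np.float64(114.6))), (np.int32(101), (np.float64(77.5), np.float64(106.6))), (np.int32(122), (np.float64(133.7), np.float64(73.7))), (np.int32(23), (np.float64(158.8), np.float64(42.3)))]
10.05 [-63.3  28.8] [0.464415   0.02925631 0.05581643] [ 0.07067093  0.01694414 -1.08117402]
```

View pics/s8.png

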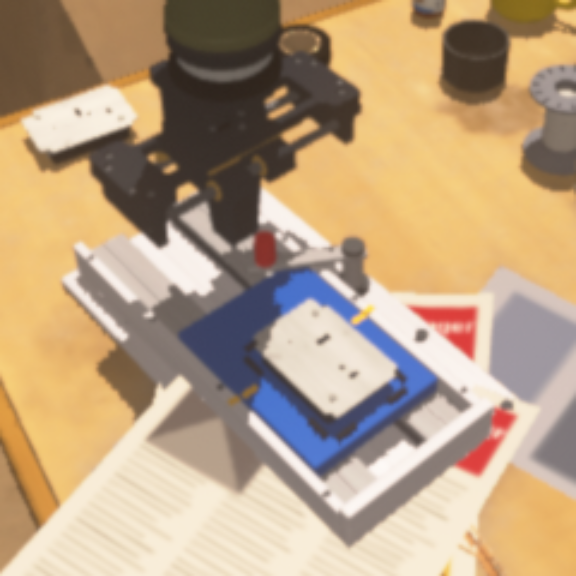

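Knob is at crop (265,250), with the finger on its -x side. Measuring it from the scene camera.

```bash
cat >> h.py <<'E'
def knob():
    p,d,K,T=shot("scene");h=cv2.cvtColor(p,cv2.COLOR_BGR2HSV);R=cv2.inRange(h,(0,120,60),(8,255,255))|cv2.inRange(h,(174,120,60),(180,255,255))
    n,l,st,cc=cv2.connectedComponentsWithStats(R)
    for i in range(1,n):
        if st[i,4]>30 and 230<cc[i][0]<345 and 220<cc[i][1]<340: f=fx(ray(cc[i],K,T,.06)[0]);print(st[i],f,"angle",np.arctan2(85-f[1],-f[0]))
    s=r.get_state();print(fx(s["tool_pos"]),s["clock"])
E
python3 -c "
from h import *
knob()"
```

```text
[286 277   9  14 111] [-33.5  31.6] angle 1.0105154929420046
[-62.8  29.9] 10.15
```

>>> step_arm([
  [0.3,-5,0,0,0,0,1],
  [0.3,-5,0,0,0,0,1],
  [0.3,-5,0,0,0,0,1],
  [0.3,-5,0,0,0,0,1],
  [0.3,-5,0,0,0,0,1],
  [0.3,-5,0,0,0,0,1],
  [0.3,-5,0,0,0,0,1],
  [0.3,-5,0,0,0,0,1],
  [0.3,-5,0,0,0,0,1],
  [0,0,0,0,0,0,1],
  [0,0,0,0,0,0,1],
])

```text
clock: 11.25
tool_pos: [0.4678, -0.0177, 0.0558]
eef_rot: [0.637, 0.771, -0.006, -0.005]
contact_force: [0.4, -0.6, -0.5]
opening: 0.005
finger_force: 0.0
```

```bash
python3 -c "
from h import *
knob()"
```

```text
[293 289  10  16 132] [-1.7 23.2] angle 1.5432951714435488
[-16.6  23.1] 11.3
```

>>> step_arm([
  [0.3,-1.5,0,0,0,0,1],
  [0.2,-1,0,0,0,0,1],
  [0,0,0,0,0,0,1],
])

```text
clock: 11.6
tool_pos: [0.4679, -0.0179, 0.0558]
eef_rot: [0.636, 0.772, -0.005, -0.006]
contact_force: [-2.0, 5.2, 1.1]
opening: 0.009
finger_force: 2.6
```

>>> step_arm([
  [-2,10,0,0,0,0,1],
  [-2,10,0,0,0,0,1],
  [-2,10,0,0,0,0,1],
  [0,0,40,0,0,0,1],
  [0,0,40,0,0,0,1],
  [0,0,40,0,0,0,1],
  [0,40,0,0,0,0,1],
  [0,40,0,0,0,0,1],
  [0,40,0,0,0,0,1],
  [0,40,0,0,0,0,1],
  [0,40,0,0,0,0,1],
  [0,40,0,0,0,0,1],
  [0,0,0,0,0,0,1],
  [0,0,0,0,0,0,1],
])

```text
clock: 13.0
tool_pos: [0.4611, 0.2513, 0.1756]
eef_rot: [0.635, 0.772, -0.007, -0.005]
contact_force: [0.6, -0.5, 0.1]
opening: 0.003
finger_force: 0.0
```

```bash
python3 -c "
from h import *
knob()
p,d,K,T=board('t9',.040)
cv2.imwrite('pics/c9.png',cv2.resize(p[200:390,190:485],None,fx=2.7,fy=2.7,interpolation=cv2.INTER_CUBIC))
"
```

```text
[294 289   8  15 104] [-1.8 23.3] angle 1.541631179184599
[-280.    68.6] 13.05
board [47.   0.1] (108.77903747558594, 149.1270294189453) 10.939945220947266 x-range [-27.2 120.6]
marks [(np.float64(46.2), np.float64(54.5)), (np.float64(46.1), np.float64(-53.9))]
red [(np.int32(181), (np.float64(50.8), np.float64(114.8))), (np.int32(95), (np.float64(77.9), np.float64(106.4))), (np.int32(124), (np.float64(133.4), np.float64(73.8))), (np.int32(21), (np.float64(158.7), np.float64(42.5))), (np.int32(58), (np.float64(-1.4), np.float64(20.6)))]
13.1 [-279.1   68.7] [0.46167476 0.24872195 0.17547087] [-0.37626413  0.18165244 -0.21155646]
```

View pics/c9.png

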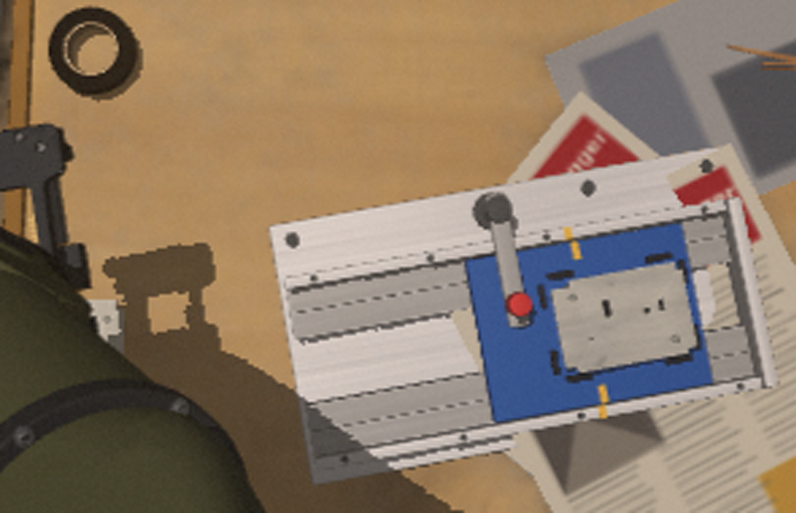

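The board is seated with its marks level with the guide marks at crop (572,240) and (603,400). The bar lies across its rear with the knob at (519,304), the module is between its corners, and the arm is clear.

```bash
python3 -c "
from plant import r
print(r.finish_job())"
```

```text
the job is handed in; nothing more can be done
None
```

The job is handed in; no verdict came back. My last images showed the board level in the notches, the latch bar against its stop across the board's rear (about 1.54 rad measured), the module between its corners, and the arm clear at about 13 s.

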